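# Open the leak-test chamber

### The arm

A 6-joint arm with a two-finger parallel gripper is mounted at the origin on the work surface. World frame = base frame: x ahead of the robot, y to its left, z up, the work surface at z = 0. Lengths are in m, angles in rad, forces in N, time in s.
With the tool pointing down it reaches from about 0.375 to 0.9 m from the base axis. Payload 3.1 kg.
Tool frame: the origin (TCP) lies on the mounting face of the last link; the fingertips stand 182 mm ahead of it and the grasp point (between the pads) lies 164 mm ahead of it; z points along the fingers, y is the direction in which the jaws open and shut (so a half turn about z gives the same grasp; the last joint's range is limited). The gripper opens to 87 mm and grips with 3 to 60 N. Pads are 19 mm wide; open, the fingers measure 117 mm over their backs; the gripper's body (75 mm by 190 mm) begins 51 mm behind the grasp point.
Start: joints at [1.147, 0.527, 1.433, -0, 1.181, -0.178], TCP at [0.151, 0.606, 0.405] pointing down, gripper open.
Joint ranges: [-3.08, 3.08], [-0.75, 2.2], [0.22, 2.44], [-1.43, 4.57], [0, 2.65], [-2.85, 2.85]. Speed limits (rad/s): [2.79, 2.79, 3.14, 3.14, 3.14, 3.14].

### API

Orientations are given as a unit quaternion [x, y, z, w].
In Python, from rig import robot, camera, camera_model gives the robot as it stands.
- The arm moves only by the tool drive_tool, never from a script. Its argument "plan" is a list that holds one entry, the list of rows, each a list of 6 numbers: the shift along the world's x, y, z in units of 2.5 cm (1.0 is 2.5 cm), then the turn, a rotation vector about the world's x, y, z in units of 6 degrees (1.0 is 6 degrees). A call has 1 to 8 rows; each row shifts and turns the commanded pose from where the row before left it; what a row does not reach is not made up. A row lasts 1/8 s, in which the tool goes at most 62.5 mm and 10.7 degrees, less where a joint would pass 70% of its speed; a pose out of reach is approached as far as the arm can. A call with a number of a shift or a turn outside -1 to 1 is refused whole. A call with a gripper value outside its range is refused whole. "grip" is the closure, from 0 (fully open) to 1 (shut), set as the call begins (left out, the last holds). The fingers move at their own pace and stop on an object; "force" is the grip in N (left out, the last holds). Time passes only in rows, so rows that do not move let the fingers close. It gives the time, the measured TCP pose, the force and the opening at its end, in the units of the state.
- robot.get_obs(): the state, without advancing time (a new reading comes with each control period).
- camera(name): name is "scene" or "side" or "wrist"; returns the picture (400x640x3 uint8, red, green, blue); there is no depth.
- camera_model(name): a dict with "K" (3x3 intrinsics, pixels), "world_to_cam" (4x4, takes a point from world to camera coordinates); the wrist camera has in their place "tool_from_camera" (4x4, takes a point from camera to tool coordinates, whose origin is the TCP and whose axes are the flange's). Camera axes: x right, y up, looking along -z (the intrinsics and any distortion apply to the point x, -y, -z); pixel columns grow to the right and rows downward; lengths in m; the calibration is good to about 2 mm. A picture is of the moment at which its call begins: read the wrist's pose just before it. camera_model takes no time and is no camera call.
- robot.hand_in(): hands the job in, once; it reports no verdict.
The state is a dict: "time": time; "q": joint angles; "joint_velocities": joint speeds; "joint_torque": joint torques, N m; "position": TCP position; "tool_rot": TCP orientation; "ft_force": force on the tool from outside, world axes, zero at the start; "moment": the same for the moment, N m; "grip_width": finger opening in m.
Only numpy, scipy, OpenCV 4.12 (cv2) and the standard library are available. Lean on these libraries where they do the work, as an engineer would, in place of code of your own. Each camera call takes 0.05 s, during which the arm holds its last target.

### The job

Two round test chambers stand on the bench; open the taller one: crank its wheel cap counter-clockwise (seen from above) by the upright crank knob, about two full turns, until the thread lets go. Then lift the cap clear and set it down, not drop it, upright (crank knob on top) in the empty black tray.

Things in the scene. Friction and masses are not known exactly. Their poses are not given: they have to be found in the camera images.
- crank_knob (a point): Grip point of the crank knob on the taller chamber's cap: upright black cylinder, 18 mm across, 54 mm tall, on the wheel, 36 mm from the cap's axis. The point is on the knob's axis, 12 mm below its top, 42 mm above the wheel's top face. The knob spins freely on its pin: the hand holding it need not turn while it carries it round the cap's axis. Its yaw means nothing.
- cap_hub (a point): Mid-height of the hub on the cap's axis; x points to the crank knob, z up. Hub: 28 mm across, 18 mm tall, the place to lift by, fingers either side of the line hub to knob. Under it a wheel, 94 mm across, 10 mm thick, top face 9 mm below this point; then a hollow skirt 56 mm across, the cap's foot, its rim 43 mm below this point. Cap 0.2 to 0.35 kg; it leaves its threaded stub when raised 30 mm.
- thread (a joint): Turn of the threaded stub with its cap, rad: 0 screwed home, growing counter-clockwise from above. The cap rises 1.5 mm a turn, the thread lets go at 2 turns (12.6 rad), turning on to 5 turns does no harm. Friction 0.12 N m (3 to 4 N at the crank knob); stays where left.
- tray_in (a point): Centre of the inner floor of the empty black tray: 180 x 150 mm outside (long side along its x axis), walls 4 mm thick, rim 20 mm above the bench, open at the top; its floor lies 4 mm above the bench. Fixed.
Not all that is in view belongs to the job. What is meant by the part that bears tray_in is not brown, and is the larger of those in its own colour.

How it is judged:
On the way, in this order (a step that is already met when the one before it is completed fails the run):
1. the cap is unscrewed about two turns (value of joint thread above 10.5 rad), for 0.05 s.
2. the cap is lifted clear of the stub, upright (distance of cap_hub from where it was at the start of the episode above 0.035 m and height (world z) of cap_hub above 0.16 m and angle between cap_hub's own z axis and vertical below 0.5 rad), for 0.1 s.
At the end, for the whole second after the job is handed in: The cap stands upright (within 10 degrees), at rest and released, on the tray's floor inside the walls (hub within 62 mm of the tray's centre along its length, 47 mm across, at most 50 mm above its floor), and the thread of the tall chamber stands unscrewed by more than 10.5 rad (x of cap_hub in the frame of tray_in between -0.062 and 0.062 m and y of cap_hub in the frame of tray_in between -0.047 and 0.047 m and z of cap_hub in the frame of tray_in below 0.05 m and angle between cap_hub's own z axis and vertical below 0.17 rad and linear speed of cap below 0.02 m/s and value of joint thread above 10.5 rad); the robot touches nothing.
It fails at once if the cap is dropped: it falls unheld faster than 0.7 m/s (a drop of some 25 mm or more) (linear speed of cap above 0.7 m/s and contact force between the fingers and cap below 0.2 N).
It also fails if it takes over 67 s, if anything falls off the work surface, if the arm or the gripper's body presses on something with over 40 N, if the wrist force passes 120 N, or if a joint passes its speed limit or range.

## Working session

There is one attempt and no reset: what is moved stays moved. The work goes in short steps, Python scripts to look and compute and a tool call to move; the robot and the scene stay as the last step left them, time stands still between calls to the robot, and variables do not carry over. Pictures are saved under pics/ and viewed, and the job is handed in when it is done.

Besides the shell and the picture viewer there is one more tool, called after "Emit:" as name([rows], argument=value, ...), one row to a line, values as JSON. drive_tool: Moves the arm, as the interface text tells. Shifts and turns lie within -1 to 1; 1 stands for 2.5 cm of shift or 6 degrees of turn. Its arguments: {"type":"object","properties":{"plan":{"type":"array","items":{"type":"array","items":{"type":"array","items":{"type":"number","minimum":-1,"maximum":1}}}},"grip":{"type":"number"},"force":{"type":"number"}},"required":["plan"]}

```bash
ls; mkdir -p pics; cat > h.py <<'E'
import numpy as np, cv2
from rig import robot, camera, camera_model
from scipy.spatial.transform import Rotation as R
def snap(n,f):
    o=robot.get_obs(); im=camera(n); cv2.imwrite(f'pics/{f}.png',im[:,:,::-1]); return o,im
def ray(n,uv,o=None):
    m=camera_model(n);K=np.array(m['K'])
    d=np.linalg.inv(K)@np.array([uv[0],uv[1],1.0]); d=np.array([d[0],-d[1],-d[2]])
    if n=='wrist':
        T=np.eye(4);T[:3,:3]=R.from_quat(o['tool_rot']).as_matrix();T[:3,3]=o['position'];T=T@np.array(m['tool_from_camera'])
    else: T=np.linalg.inv(np.array(m['world_to_cam']))
    return T[:3,3],T[:3,:3]@d/np.linalg.norm(d)
def onplane(n,uv,z,o=None):
    c,d=ray(n,uv,o);return c+d*(z-c[2])/d[2]
def tri(a,b):
    A=np.zeros((3,3));B=np.zeros(3)
    for c,d in(a,b):
        P=np.eye(3)-np.outer(d,d);A+=P;B+=P@c
    p=np.linalg.solve(A,B);return p,[np.linalg.norm((np.eye(3)-np.outer(d,d))@(p-c)) for c,d in(a,b)]
def proj(n,p,o=None):
    m=camera_model(n);K=np.array(m['K'])
    if n=='wrist':
        T=np.eye(4);T[:3,:3]=R.from_quat(o['tool_rot']).as_matrix();T[:3,3]=o['position'];T=np.linalg.inv(T@np.array(m['tool_from_camera']))
    else: T=np.array(m['world_to_cam'])
    q=T@np.r_[p,1];v=K@np.array([q[0],-q[1],-q[2]]);return v[:2]/v[2]
E
python3 - <<'E'
from h import *
for n in('scene','side','wrist'):
    o,im=snap(n,n+'0'); print(n,camera_model(n))
print(o)
E
```

```text
pics
scene {'K': array([[453.6864688 ,   0.        , 321.33578699],
       [  0.        , 453.6864688 , 199.48506293],
       [  0.        ,   0.        ,   1.        ]]), 'world_to_cam': array([[-0.12943137,  0.99148047,  0.0146288 ,  0.04010925],
       [-0.76116168, -0.10879835,  0.63937142,  0.25157867],
       [ 0.63551587,  0.07161984,  0.76875886, -1.41907477],
       [ 0.        ,  0.        ,  0.        ,  1.        ]])}
side {'K': array([[473.02399035,   0.        , 320.29581137],
       [  0.        , 473.02399035, 202.34817578],
       [  0.        ,   0.        ,   1.        ]]), 'world_to_cam': array([[ 0.89089281, -0.45417583, -0.00585862, -0.37761056],
       [ 0.32199505,  0.62241004,  0.71338975, -0.25625941],
       [-0.32035792, -0.63744024,  0.70074299, -0.97971542],
       [ 0.        ,  0.        ,  0.        ,  1.        ]])}
wrist {'K': array([[280.34108252,   0.        , 315.14568021],
       [  0.        , 280.34108252, 200.38367661],
       [  0.        ,   0.        ,   1.        ]]), 'tool_from_camera': array([[ 7.35382918e-04,  9.65638580e-01,  2.598876
[... 274 characters left out ...]
00000000e+00]])}
{'time': 0.1, 'q': array([ 1.14749639e+00,  5.28383653e-01,  1.43381158e+00, -1.63609286e-05,
        1.18141399e+00, -1.78529016e-01]), 'joint_velocities': array([ 0.00130982, -0.00107649, -0.00332239, -0.00010735, -0.00017235,
        0.00131805]), 'joint_torque': array([ 1.66486275e-04, -4.40985453e+01, -1.77150822e+01,  6.35054265e-02,
        5.33910154e-02, -3.40245515e-05]), 'position': array([0.15131458, 0.60607303, 0.40385081]), 'tool_rot': array([ 1.22077016e-01,  9.92520118e-01, -9.65223937e-04, -2.91625272e-04]), 'ft_force': array([ 0.28903063, -0.43446249, -0.28086157]), 'moment': array([-0.01331648, -0.00019776,  0.03568257]), 'grip_width': 0.08668584455158161}
```

View pics/scene0.png

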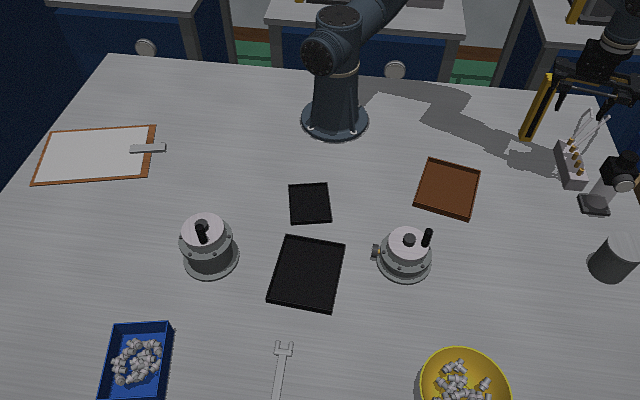

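View pics/side0.png

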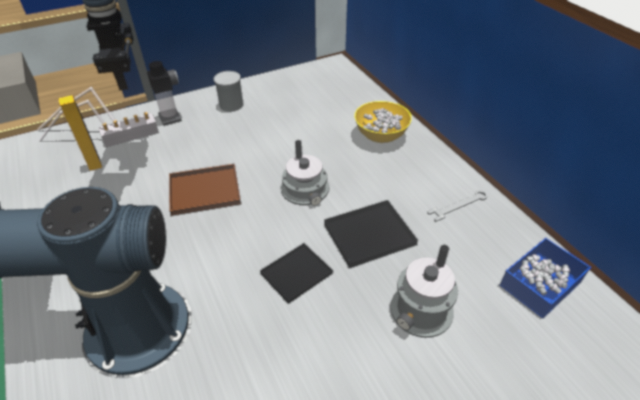

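View pics/wrist0.png

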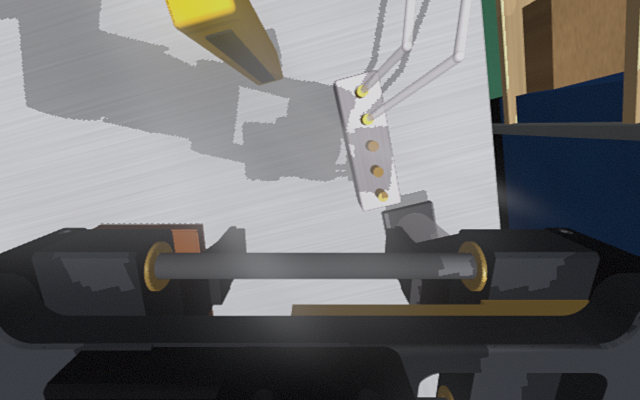

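The scene view shows the taller chamber at about (208,245), with its hub near (201,219) and the knob near (202,233). The larger black tray is at (307,273). The side view has the tall cap at (430,275), its knob at (443,257), and the tray at (370,232). I'll enlarge these for exact pixels.

```bash
python3 - <<'E'
import cv2,numpy as np
a=cv2.imread('pics/scene0.png')[195:285,160:260];b=cv2.imread('pics/side0.png')[235:335,380:480]
a=cv2.resize(a,(400,360),interpolation=cv2.INTER_CUBIC);b=cv2.resize(b,(400,400),interpolation=cv2.INTER_CUBIC)
a=cv2.copyMakeBorder(a,0,40,0,0,0)
cv2.imwrite('pics/crop0.png',np.hstack([a,b]))
from h import *
for n in('scene','side'):
    im=cv2.imread(f'pics/{n}0.png'); g=im.max(axis=2).astype(np.uint8)
    m=(g<60).astype(np.uint8)
    k,l,s,c=cv2.connectedComponentsWithStats(m)
    for i in range(1,k):
        if s[i,4]>40 : print(n,i,s[i],c[i])
    P={}
    c_=[i for i in range(1,k) if np.hypot(*(c[i]-((307,273) if n=='scene' else (370,232))))<15 and s[i,4]>500]
    for i in c_:
        cn=cv2.findContours((l==i).astype(np.uint8),cv2.RETR_EXTERNAL,cv2.CHAIN_APPROX_NONE)[0][0]
        q=cv2.approxPolyDP(cv2.convexHull(cn),6,True)[:,0]; print(q.tolist()); 
        for u in q: print(onplane(n,u,0.02).round(4))
E
```

```text
scene 1 [    0     0   640   204 41850] [308.4995221   65.27264038]
scene 2 [306   0  54  27 851] [336.50881316  12.64629847]
scene 5 [565   0  12  23  80] [570.575   7.825]
scene 6 [581   0  14  17 102] [586.32352941   7.23529412]
scene 7 [72  3 24  6 42] [85.5         4.66666667]
scene 49 [416  31  50   5  74] [439.22972973  33.        ]
scene 100 [518 108  13  31  79] [523.97468354 124.13924051]
scene 107 [301 118  67  25 219] [332.78082192 135.53881279]
scene 112 [553 140  17  49 347] [560.96541787 164.1556196 ]
scene 114 [130 145  36   8  54] [150.77777778 150.85185185]
scene 118 [428 157  52  25 213] [454.82629108 166.27699531]
scene 141 [ 288  182   44   44 1635] [309.06911315 203.62752294]
scene 152 [577 194  33  22 300] [590.91       206.68666667]
scene 156 [412 202  58  21 279] [441.2078853  211.72759857]
scene 161 [195 223  13  21 188] [201.37765957 232.51595745]
scene 163 [421 228  12  20 143] [426.38461538 237.3006993 ]
scene 165 [ 266  234   79   81 4650] [306.16193548 273.99053763]
scene 166 [403 234  12  13  55] [407.43636364 242.47272727]
scene 172 [183 239  50  36 6
[... 348 characters left out ...]
, [344, 244], [331, 314], [266, 302]]
[ 0.4679 -0.0669  0.02  ]
[0.4775 0.0767 0.02  ]
[0.6621 0.0667 0.02  ]
[ 0.6535 -0.0777  0.02  ]
side 3 [86  0 28  7 97] [100.2371134    3.42268041]
side 6 [  87    9   47   82 2085] [112.76258993  45.18705036]
side 9 [147  61  30  32 617] [159.17179903  77.20421394]
side 11 [ 326  204   88   62 1427] [359.83601962 241.24316748]
side 14 [   0  208  174  154 8985] [114.97117418 290.65130774]
side 16 [392 211  21  28  53] [402.26415094 224.60377358]
side 43 [ 262  245   69   57 1861] [295.47662547 274.2090274 ]
[[383, 204], [413, 243], [349, 265], [327, 221]]
[0.6313 0.0555 0.02  ]
[ 0.6237 -0.0871  0.02  ]
[ 0.4583 -0.0749  0.02  ]
[0.4773 0.0683 0.02  ]
```

View pics/crop0.png

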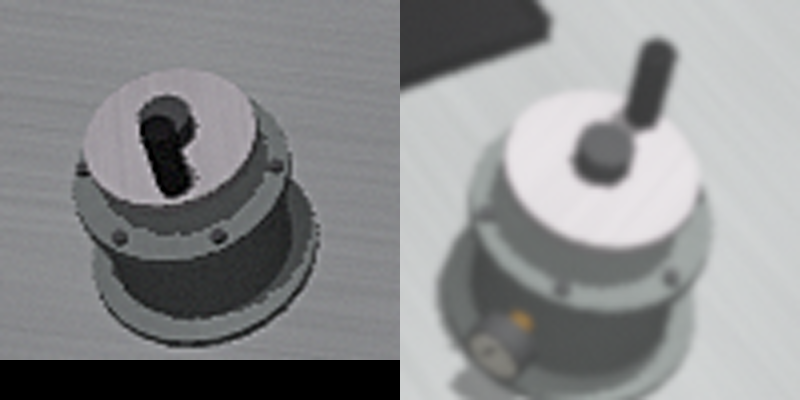

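```bash
python3 - <<'E'
from h import *
E={}
for n,(x,y) in(('scene',(202,229)),('side',(430,277))):
    im=cv2.imread(f'pics/{n}0.png').astype(int)
    # wheel: slightly pinkish bright
    roi=np.zeros(im.shape[:2],np.uint8);cv2.circle(roi,(x,y),32,1,-1)
    pk=(im[:,:,2]-im[:,:,1]>5)&(im.max(2)>120)&(roi>0)
    k,l,s,c=cv2.connectedComponentsWithStats(pk.astype(np.uint8))
    i=1+np.argmax(s[1:,4]);cn=cv2.findContours((l==i).astype(np.uint8),cv2.RETR_EXTERNAL,cv2.CHAIN_APPROX_NONE)[0][0]
    h=cv2.convexHull(cn);e=cv2.fitEllipse(cn);print(n,s[i],e,cv2.fitEllipse(h)); E[n]=cv2.fitEllipse(h)[0]
w,r=tri(ray('scene',E['scene']),ray('side',E['side']));print('wheel',w,r)
for nm,a,b in(('knobtop',(199.3,227),(444.5,246.8)),('knobbase',(204,241),(440.75,264.5))):
    print(nm,tri(ray('scene',a),ray('side',b)))
E
```

```text
scene [204 214   8  10  18] ((207.71121215820312, 218.60598754882812), (4.536444664001465, 8.926643371582031), 139.29612731933594) ((207.55616760253906, 218.23654174804688), (5.27481746673584, 10.028153419494629), 144.66561889648438)Traceback (most recent call last):
  File "<stdin>", line 10, in <module>
cv2.error: OpenCV(4.12.0) /io/opencv/modules/imgproc/src/shapedescr.cpp:361: error: (-201:Incorrect size of input array) There should be at least 5 points to fit the ellipse in function 'fitEllipseNoDirect'
```

```bash
python3 - <<'E'
from h import *
E={}
for n,(x,y) in(('scene',(202,229)),('side',(430,277))):
    im=cv2.imread(f'pics/{n}0.png').astype(int)
    roi=np.zeros(im.shape[:2],np.uint8);cv2.circle(roi,(x,y),29,1,-1)
    f=cv2.GaussianBlur(im.astype(np.float32),(3,3),0)
    t=f[:,:,2]-f[:,:,1]
    print(n,im[y-(5 if n=='scene' else -8),x+10],im[y,x-35])
    pk=((t>(1.5 if n=='scene' else 0.5)) &(f.max(2)>(140 if n=='scene' else 190))&(roi>0)).astype(np.uint8)
    pk=cv2.morphologyEx(pk,cv2.MORPH_OPEN,np.ones((3,3)))
    cv2.imwrite(f'pics/m_{n}.png',cv2.resize(pk[y-40:y+40,x-40:x+40]*255,(400,400)))
    k,l,s,c=cv2.connectedComponentsWithStats(pk)
    i=1+np.argmax(s[1:,4]);cn=cv2.findContours((l==i).astype(np.uint8),cv2.RETR_EXTERNAL,cv2.CHAIN_APPROX_NONE)[0][0]
    h=cv2.convexHull(cn);print(n,s[i],cv2.fitEllipse(h)); E[n]=cv2.fitEllipse(h)[0]
cv2.imwrite('pics/mm.png',np.hstack([cv2.imread('pics/m_scene.png'),cv2.imread('pics/m_side.png')]))
w,r=tri(ray('scene',E['scene']),ray('side',E['side']));print('wheel',w,r)
w,r=tri(ray('scene',(202.5,229.5)),ray('side',(430.5,277.3)));print('wheel eye',w,r)
for nm,a,b in(('knobtop',(199.3,227),(444.5,246.8)),('knobbase',(204,241),(440.75,264.5))):
    print(nm,tri(ray('scene',a),ray('side',b)))
E
```

```text
scene [163 157 162] [145 143 141]
scene [181 212  42  34 796] ((201.78953552246094, 228.36415100097656), (32.47390365600586, 43.1671142578125), 73.06828308105469)
side [228 225 229] [202 202 200]
side [ 406  258   49   38 1146] ((430.0414733886719, 276.279296875), (37.57042694091797, 49.140647888183594), 108.29927062988281)
wheel [ 0.54530284 -0.23600747  0.11649668] [np.float64(0.0007478209235713994), np.float64(0.000747820923571287)]
wheel eye [ 0.546231   -0.23570675  0.11288622] [np.float64(0.00018136713796190025), np.float64(0.00018136713796184015)]
knobtop (array([ 0.5796953 , -0.2206674 ,  0.17063522]), [np.float64(0.00039203986124018486), np.float64(0.0003920398612401052)])
knobbase (array([ 0.57950868, -0.22188921,  0.11843051]), [np.float64(0.0008883584977167283), np.float64(0.0008883584977167296)])
```

View pics/mm.png

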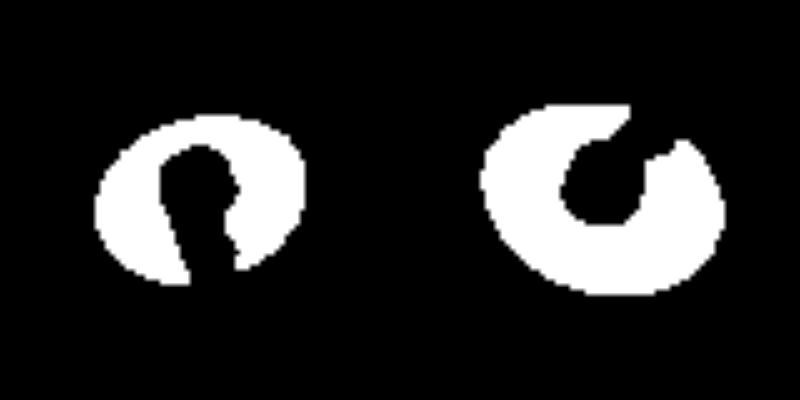

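Emit:
drive_tool([
  [[1, 0, 0, 0, 0, 0], [1, 0, 0, 0, 0, 0], [1, 0, 0, 0, 0, 0], [1, 0, 0, 0, 0, 0], [1, 0, 0, 0, 0, 0], [1, 0, 0, 0, 0, 0], [1, 0, 0, 0, 0, 0], [1, 0, 0, 0, 0, 0]],
])

```text
time: 1.15
position: [0.3531, 0.6064, 0.4047]
tool_rot: [0.122, 0.993, 0.0, -0.0]
ft_force: [0.2, 0.0, 1.1]
grip_width: 0.0872
```

Emit:
drive_tool([
  [[1, -1, 0, 0, 0, 0], [1, -1, 0, 0, 0, 0], [1, -1, 0, 0, 0, 0], [1, -1, 0, 0, 0, 0], [1, -1, 0, 0, 0, 0], [1, -1, 0, 0, 0, 0], [1, -1, 0, 0, 0, 0], [1, -1, 0, 0, 0, 0]],
])

```text
time: 2.15
position: [0.553, 0.4053, 0.4048]
tool_rot: [0.122, 0.993, 0.0, 0.0]
ft_force: [-0.4, 0.1, 0.5]
grip_width: 0.087
```

Emit:
drive_tool([
  [[0.2, -1, 0, 0, 0, 0], [0.2, -1, 0, 0, 0, 0], [0.2, -1, 0, 0, 0, 0], [0.2, -1, 0, 0, 0, 0], [0.2, -1, 0, 0, 0, 0], [0.2, -1, 0, 0, 0, 0], [0.2, -1, 0, 0, 0, 0], [0.2, -1, 0, 0, 0, 0]],
])

```text
time: 3.15
position: [0.5908, 0.2054, 0.4048]
tool_rot: [0.122, 0.993, 0.0, -0.001]
ft_force: [-0.5, 0.5, -0.4]
grip_width: 0.0867
```

Emit:
drive_tool([
  [[0, -1, 0, 0, 0, 0], [0, -1, 0, 0, 0, 0], [0, -1, 0, 0, 0, 0], [0, -1, 0, 0, 0, 0], [0, -1, 0, 0, 0, 0], [0, -1, 0, 0, 0, 0], [0, -1, 0, 0, 0, 0], [0, -1, 0, 0, 0, 0]],
])

```text
time: 4.15
position: [0.5906, 0.0057, 0.4048]
tool_rot: [0.122, 0.993, 0.0, -0.0]
ft_force: [0.8, -0.3, -0.1]
grip_width: 0.0869
```

Emit:
drive_tool([
  [[0.1, -1, 0, 0, 0, 0], [0.1, -1, 0, 0, 0, 0], [0.1, -1, 0, 0, 0, 0], [0.1, -1, 0, 0, 0, 0], [0.1, -1, 0, 0, 0, 0], [0.1, -1, 0, 0, 0, 0], [0.1, -1, 0, 0, 0, 0], [0.1, -1, 0, 0, 0, 0]],
])

```text
time: 5.15
position: [0.6115, -0.1953, 0.4047]
tool_rot: [0.122, 0.993, 0.0, 0.0]
ft_force: [0.7, -0.5, 0.1]
grip_width: 0.0869
```

```bash
python3 - <<'E'
from h import *
import json
o,im=snap('wrist','w1');print(o['time'],o['position'],o['tool_rot'],o['q'],o['ft_force'])
print(proj('wrist',(0.5797,-.2213,.17),o),proj('wrist',(.5455,-.236,.115),o))
E
```

```text
5.15 [ 0.61154645 -0.19528035  0.40474431] [1.22102306e-01 9.92517519e-01 2.40823620e-05 1.13714737e-05] [-4.82877357e-01  5.50827279e-01  1.38750286e+00  5.68904283e-05
  1.20325822e+00 -1.80887860e+00] [ 0.68117103 -0.47705613  0.08633922]
[273.79781588 185.11982012] [257.07549813 142.39091687]
```

View pics/w1.png

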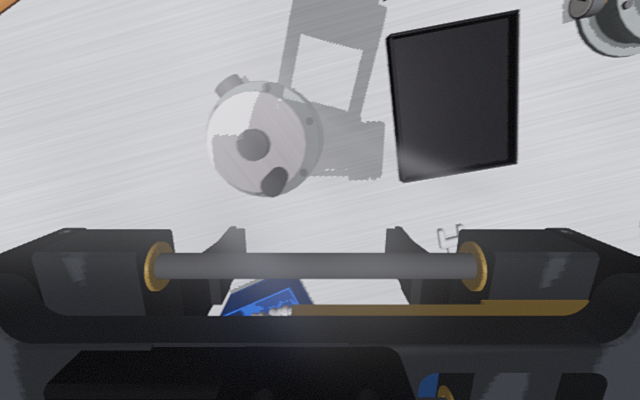

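The wrist view shows the hub top at about (254,144), the knob at about (272,182), and the tray with corners near (388,38), (519,11), (517,163) and (402,181).

```bash
python3 - <<'E'
from h import *
im=cv2.imread('pics/w1.png')
cv2.imwrite('pics/w1c.png',cv2.resize(im[70:210,190:340],(750,600+100))[:600])
g=im.max(2);m=(g<55).astype(np.uint8);m[215:]=0;m[:,:370]=0;m[:,545:]=0
k,l,s,c=cv2.connectedComponentsWithStats(m);i=1+np.argmax(s[1:,4])
cn=cv2.findContours((l==i).astype(np.uint8),cv2.RETR_EXTERNAL,cv2.CHAIN_APPROX_NONE)[0][0]
q=cv2.approxPolyDP(cv2.convexHull(cn),6,True)[:,0];print(q.tolist())
from rig import robot
o=robot.get_obs()
P=np.array([onplane('wrist',u,.02,o) for u in q]);print(P.round(4),P.mean(0))
E
```

```text
[[517, 10], [515, 162], [462, 169], [397, 143], [386, 39]]
[[ 0.4778  0.0703  0.02  ]
 [ 0.6526  0.0572  0.02  ]
 [ 0.6451 -0.0105  0.02  ]
 [ 0.5914 -0.0872  0.02  ]
 [ 0.4705 -0.0795  0.02  ]] [ 0.56747857 -0.00993123  0.02      ]
```

View pics/w1c.png

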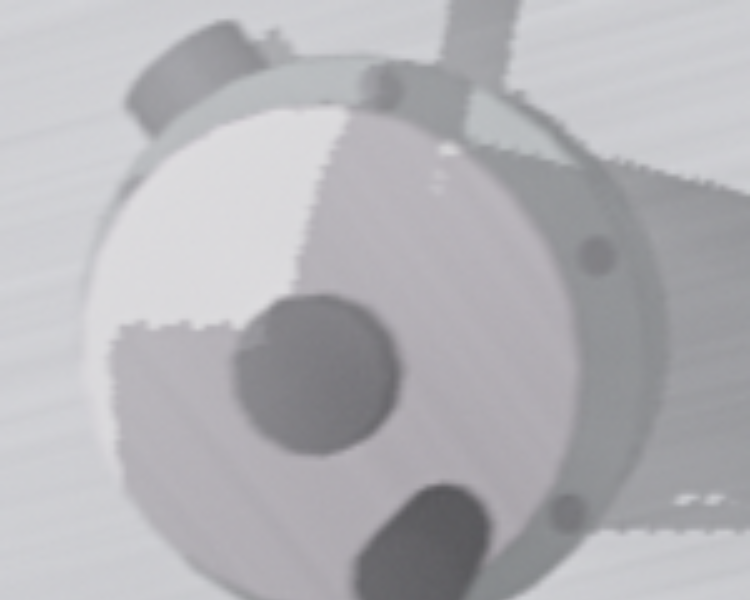

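```bash
python3 - <<'E'
from h import *
im=cv2.imread('pics/w1.png')
cv2.imwrite('pics/w1d.png',cv2.resize(im[155:210,240:310],(700,550),interpolation=cv2.INTER_CUBIC))
o=robot.get_obs()
for z in(.115,.133):print(proj('wrist',(.5455,-.236,z),o), onplane('wrist',(253.2,144.4),z,o))
print(onplane('wrist',(256.7,142.3),.115,o))
E
```

```text
[261.00611054 140.54135797] [ 0.54712876 -0.24423525  0.115     ]
[257.14221433 141.68413252] [ 0.5469051  -0.24008593  0.133     ]
[ 0.5460683 -0.2404335  0.115    ]
```

View pics/w1d.png

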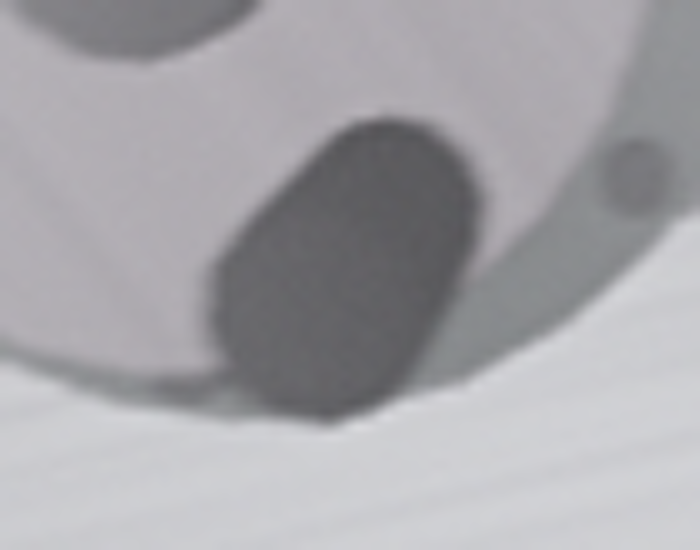

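```bash
python3 - <<'E'
from h import *
o,im0=snap('wrist','w2');print(o['time'],o['position'],o['joint_velocities'].round(3))
print(robot.get_obs()['position'])
import pickle;pickle.dump(o,open('o2.pkl','wb'))
im=im0[:,:,::-1]
cv2.imwrite('pics/w2c.png',np.hstack([cv2.resize(np.ascontiguousarray(im[85:210,200:325]),(500,500),interpolation=cv2.INTER_CUBIC)]))
E
```

```text
5.2 [ 0.61195245 -0.19847891  0.40478639] [ 0.024 -0.011  0.019  0.014 -0.012  0.057]
[ 0.61175441 -0.19689033  0.40467792]
```

View pics/w2c.png

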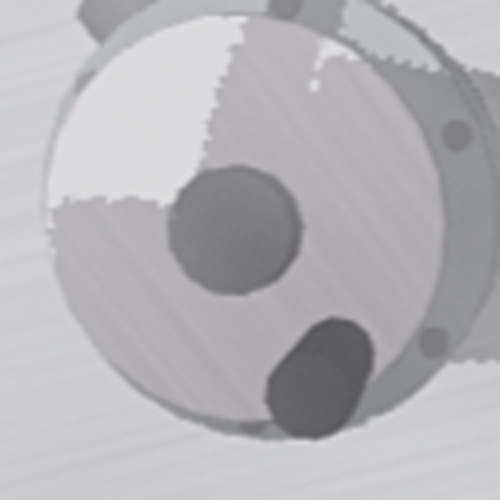

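```bash
python3 - <<'E'
from h import *
import pickle;o=pickle.load(open('o2.pkl','rb'))
w=(261.7,139.5);hb=(258,142.2);kt=(278.2,183)
print('wheel pl',onplane('wrist',w,.115,o),'hub',onplane('wrist',hb,.133,o),'knob',onplane('wrist',kt,.17,o))
print('wheel',tri(ray('scene',(202.2,229)),ray('wrist',w,o)),tri(ray('side',(430.3,277)),ray('wrist',w,o)))
print('hub',tri(ray('side',(431.75,270.75)),ray('wrist',hb,o)))
print('knob',tri(ray('scene',(199.3,227)),ray('wrist',kt,o)),tri(ray('side',(444.5,246.8)),ray('wrist',kt,o)))
a=R.from_quat(o['tool_rot']).as_matrix();print(a[:,1],np.degrees(np.arctan2(a[1,1],a[0,1])))
print(robot.get_obs()['position'],robot.get_obs()['time'])
E
```

```text
wheel pl [ 0.54473734 -0.23508071  0.115     ] hub [ 0.54611202 -0.23539531  0.133     ] knob [ 0.579612   -0.22146163  0.17      ]
wheel (array([ 0.54489858, -0.23600666,  0.11302789]), [np.float64(0.000549955342130992), np.float64(0.0005499553421310115)]) (array([ 0.54514602, -0.23555542,  0.1142983 ]), [np.float64(0.0005233976429243179), np.float64(0.0005233976429241517)])
hub (array([ 0.54599247, -0.23524003,  0.13328306]), [np.float64(0.00014939024711391159), np.float64(0.00014939024711391403)])
knob (array([ 0.57956718, -0.22133073,  0.17005989]), [np.float64(0.00012190186525409903), np.float64(0.00012190186525412025)]) (array([ 0.57911132, -0.22101001,  0.17158012]), [np.float64(0.00027936149089011767), np.float64(0.0002793614908901025)])
[ 0.24434576  0.96968339 -0.00304532] 75.85675953374196
[ 0.61175441 -0.19689033  0.40467792] 5.25
```

Emit:
drive_tool([
  [[-0.64, -0.55, 0, 0, 0, 0], [-0.64, -0.55, 0, 0, 0, 0], [0, 0, -0.6, 0, 0, 0], [0, 0, 0, 0, 0, 0], [0, 0, 0, 0, 0, 0]],
], grip=0.3)

```text
time: 5.88
position: [0.5797, -0.2207, 0.3894]
tool_rot: [0.122, 0.993, 0.0, -0.0]
ft_force: [-0.4, -0.1, 0.3]
grip_width: 0.0613
```

```bash
python3 - <<'E'
from h import *
o=robot.get_obs();print(o['position'],o['time'],o['grip_width'])
E
```

```text
[ 0.5796783  -0.22073326  0.38944463] 5.875 0.06126831841891511
```

Emit:
drive_tool([
  [[0, -0.03, -0.87, 0, 0, 0], [0, 0, -0.87, 0, 0, 0], [0, 0, -0.87, 0, 0, 0], [0, 0, 0, 0, 0, 0], [0, 0, 0, 0, 0, 0]],
])

```text
time: 6.5
position: [0.58, -0.2218, 0.3253]
tool_rot: [0.122, 0.993, -0.0, 0.001]
ft_force: [0.4, 0.5, -0.0]
grip_width: 0.0607
```

```bash
python3 - <<'E'
from h import *
o,_=snap('wrist','w3');o,im=snap('side','s3')
a=cv2.resize(np.ascontiguousarray(im[190:330,340:520,::-1]),(540,420),interpolation=cv2.INTER_CUBIC);cv2.imwrite('pics/s3c.png',a)
print(o['position'],o['time'],o['grip_width'])
E
```

```text
[ 0.58004402 -0.22193829  0.32560303] 6.55 0.060857924824393714
```

View pics/s3c.png

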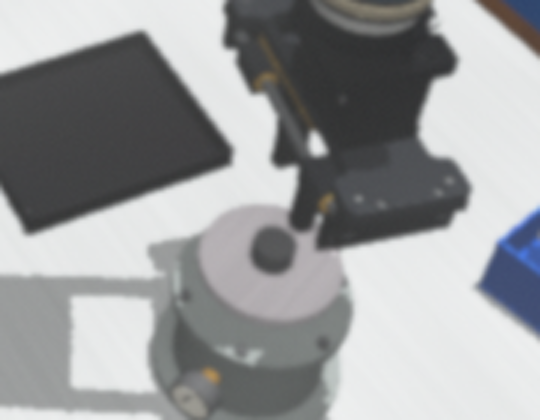

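View pics/w3.png

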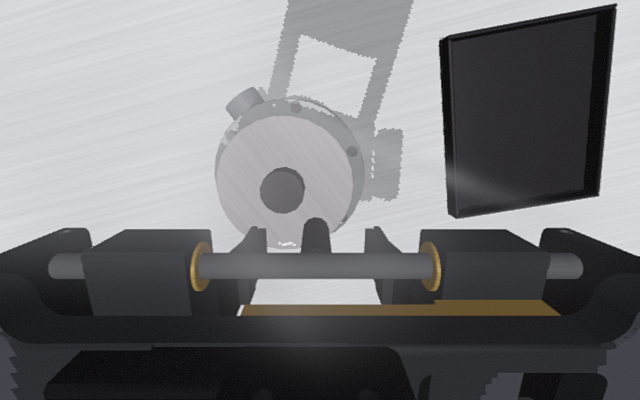

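The wrist view shows the knob at (316,225), midway between the fingers at (256,230) and (376,230). Closing.

Emit:
drive_tool([
  [[0, 0, 0, 0, 0, 0], [0, 0, 0, 0, 0, 0], [0, 0, 0, 0, 0, 0], [0, 0, 0, 0, 0, 0]],
], grip=1, force=25)

```text
time: 7.1
position: [0.5794, -0.2219, 0.3245]
tool_rot: [0.122, 0.993, -0.0, -0.0]
ft_force: [0.2, -0.6, 0.8]
grip_width: 0.029
```

```bash
python3 - <<'E'
from h import *
o=robot.get_obs();print(o['position'],o['time'],o['grip_width'],o['ft_force'])
c=np.array([.5458,-.2355]);p=o['position'][:2]-c;print(np.hypot(*p),np.degrees(np.arctan2(p[1],p[0])))
th=np.radians(22.5);r=.036
for k in range(17):
    a=th+k*np.pi/8;b=a+np.pi/8;print(k,(r*(np.cos(b)-np.cos(a))/.025).round(3),(r*(np.sin(b)-np.sin(a))/.025).round(3))
E
```

```text
[ 0.57939735 -0.221915    0.32452432] 7.1 0.02898593847478983 [ 0.19427635 -0.63704751  0.80792898]
0.036239951068581036 22.015822867633577
0 -0.312 0.467
1 -0.467 0.312
2 -0.551 0.11
3 -0.551 -0.11
4 -0.467 -0.312
5 -0.312 -0.467
6 -0.11 -0.551
7 0.11 -0.551
8 0.312 -0.467
9 0.467 -0.312
10 0.551 -0.11
11 0.551 0.11
12 0.467 0.312
13 0.312 0.467
14 0.11 0.551
15 -0.11 0.551
16 -0.312 0.467
```

Emit:
drive_tool([
  [[0, 0, 0, 0, 0, 0], [0, 0, 0, 0, 0, 0], [0, 0, 0, 0, 0, 0]],
])

```text
time: 7.48
position: [0.5795, -0.2218, 0.3245]
tool_rot: [0.122, 0.993, 0.0, 0.0]
ft_force: [0.5, 0.7, -0.5]
grip_width: 0.0171
```

Emit:
drive_tool([
  [[-0.312, 0.467, 0.004, 0, 0, 0], [-0.467, 0.312, 0.004, 0, 0, 0], [-0.551, 0.11, 0.004, 0, 0, 0], [-0.551, -0.11, 0.004, 0, 0, 0]],
])

```text
time: 7.98
position: [0.5332, -0.2013, 0.3255]
tool_rot: [0.122, 0.992, 0.001, 0.003]
ft_force: [4.1, 1.4, -1.2]
grip_width: 0.0171
```

Emit:
drive_tool([
  [[-0.467, -0.312, 0.004, 0, 0, 0], [-0.312, -0.467, 0.004, 0, 0, 0], [-0.11, -0.551, 0.004, 0, 0, 0], [0.11, -0.551, 0.004, 0, 0, 0]],
])

```text
time: 8.48
position: [0.5125, -0.2502, 0.3252]
tool_rot: [0.123, 0.992, 0.001, -0.001]
ft_force: [3.1, 5.5, 0.6]
grip_width: 0.0174
```

```bash
python3 - <<'E'
from h import *
o,_=snap('wrist','w4');print(o['position'],o['grip_width'],o['ft_force'])
E
```

```text
[ 0.51250612 -0.2501959   0.32521021] 0.017393538824711178 [3.10443198 5.50546324 0.60827783]
```

View pics/w4.png

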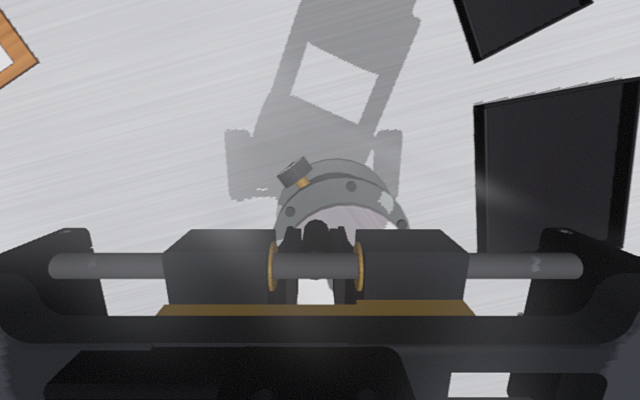

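The knob is still held between the jaws at (316,235), and the forces are small (about 6 N). Continuing to crank.

Emit:
drive_tool([
  [[0.312, -0.467, 0.004, 0, 0, 0], [0.467, -0.312, 0.004, 0, 0, 0], [0.551, -0.11, 0.004, 0, 0, 0], [0.551, 0.11, 0.004, 0, 0, 0], [0.467, 0.312, 0.004, 0, 0, 0], [0.312, 0.467, 0.004, 0, 0, 0], [0.11, 0.551, 0.004, 0, 0, 0], [-0.11, 0.551, 0.004, 0, 0, 0]],
])

```text
time: 9.52
position: [0.5801, -0.2216, 0.3262]
tool_rot: [0.122, 0.993, -0.002, 0.001]
ft_force: [-2.9, -6.1, -2.3]
grip_width: 0.0172
```

Emit:
drive_tool([
  [[-0.312, 0.467, 0.004, 0, 0, 0], [-0.467, 0.312, 0.004, 0, 0, 0], [-0.551, 0.11, 0.004, 0, 0, 0], [-0.551, -0.11, 0.004, 0, 0, 0], [-0.467, -0.312, 0.004, 0, 0, 0], [-0.312, -0.467, 0.004, 0, 0, 0], [-0.11, -0.551, 0.004, 0, 0, 0], [0.11, -0.551, 0.004, 0, 0, 0]],
])

```text
time: 10.52
position: [0.5122, -0.2498, 0.3268]
tool_rot: [0.123, 0.992, 0.002, -0.001]
ft_force: [4.7, 6.7, -1.1]
grip_width: 0.0175
```

Emit:
drive_tool([
  [[0.312, -0.467, 0.004, 0, 0, 0], [0.467, -0.312, 0.004, 0, 0, 0], [0.551, -0.11, 0.004, 0, 0, 0], [0.551, 0.11, 0.004, 0, 0, 0], [0.467, 0.312, 0.004, 0, 0, 0], [0.312, 0.467, 0.004, 0, 0, 0], [0.11, 0.551, 0.004, 0, 0, 0], [-0.11, 0.551, 0.004, 0, 0, 0]],
])

```text
time: 11.52
position: [0.58, -0.2214, 0.3278]
tool_rot: [0.122, 0.993, -0.001, 0.001]
ft_force: [-3.6, -4.5, -4.8]
grip_width: 0.0172
```

Emit:
drive_tool([
  [[-0.312, 0.467, 0, 0, 0, 0], [-0.467, 0.312, 0, 0, 0, 0], [-0.551, 0.11, 0, 0, 0, 0], [-0.551, -0.11, 0, 0, 0, 0], [-0.467, -0.312, 0, 0, 0, 0], [-0.312, -0.467, 0, 0, 0, 0], [-0.067, -0.203, 0, 0, 0, 0], [0, 0, 0, 0, 0, 0]],
])

```text
time: 12.52
position: [0.5109, -0.2277, 0.3278]
tool_rot: [0.123, 0.992, -0.0, -0.0]
ft_force: [0.4, 2.4, 2.1]
grip_width: 0.017
```

```bash
python3 - <<'E'
from h import *
o,im=snap('side','s5');print(o['position'],o['time'],o['grip_width'],o['ft_force'])
a=cv2.resize(np.ascontiguousarray(im[190:330,340:520,::-1]),(540,420),interpolation=cv2.INTER_CUBIC);cv2.imwrite('pics/s5c.png',a)
c=np.array([.5458,-.2355]);p=o['position'][:2]-c;print(np.hypot(*p),np.degrees(np.arctan2(p[1],p[0])))
E
```

```text
[ 0.51085688 -0.22768265  0.32783032] 12.525 0.01700023423359354 [0.38320533 2.36951034 2.09791653]
0.035806877851930125 167.38963015983427
```

View pics/s5c.png

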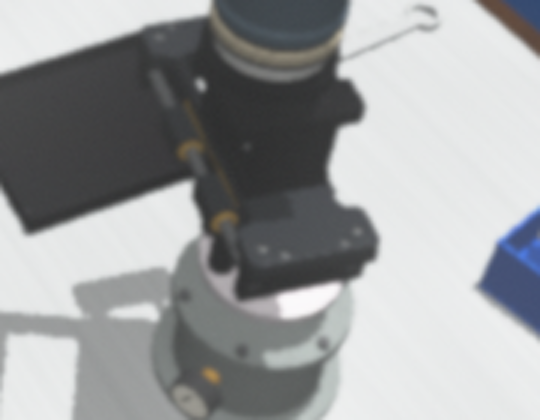

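Emit:
drive_tool([
  [[0, 0, 0, 0, 0, 0], [0, 0, 0, 0, 0, 0], [0, 0, 0, 0, 0, 0]],
], grip=0.3)

```text
time: 12.95
position: [0.5111, -0.227, 0.3273]
tool_rot: [0.122, 0.993, -0.0, -0.001]
ft_force: [-0.1, 0.4, -0.2]
grip_width: 0.0397
```

Emit:
drive_tool([
  [[0, 0, 0.8, 0, 0, 0], [0, 0, 0.8, 0, 0, 0], [0, 0, 0.8, 0, 0, 0], [0.9, -0.1, 0.7, 0, 0, 0], [0.9, -0.1, 0, 0, 0, 0], [0.9, -0.1, 0, 0, 0, 0], [0.9, 0, 0, 0, 0, 0], [0, 0, 0, 0, 0, 0]],
])

```text
time: 13.95
position: [0.6021, -0.2344, 0.4047]
tool_rot: [0.121, 0.993, -0.0, -0.0]
ft_force: [-0.4, -0.4, -0.4]
grip_width: 0.0609
```

Emit:
drive_tool([
  [[0, 0, 0, 0, 0, 0], [0, 0, 0, 0, 0, 0]],
])

```text
time: 14.2
position: [0.6004, -0.2344, 0.4051]
tool_rot: [0.122, 0.992, 0.0, -0.001]
ft_force: [-0.3, -0.1, 0.1]
grip_width: 0.0605
```

```bash
python3 - <<'E'
from h import *
import pickle
o,im=snap('wrist','w6');pickle.dump(o,open('o6.pkl','wb'));print(o['position'],o['time'],o['grip_width'],o['joint_velocities'].round(3))
cv2.imwrite('pics/w6c.png',cv2.resize(np.ascontiguousarray(im[60:230,220:400,::-1]),(720,600+80),interpolation=cv2.INTER_CUBIC)[:600])
o,im=snap('side','s6');cv2.imwrite('pics/s6c.png',cv2.resize(np.ascontiguousarray(im[230:330,370:490,::-1]),(600,500),interpolation=cv2.INTER_CUBIC))
E
```

```text
[ 0.60041893 -0.23440016  0.40511331] 14.2 0.060512617511212716 [-0.003 -0.004 -0.005  0.001 -0.001 -0.002]
```

View pics/w6c.png

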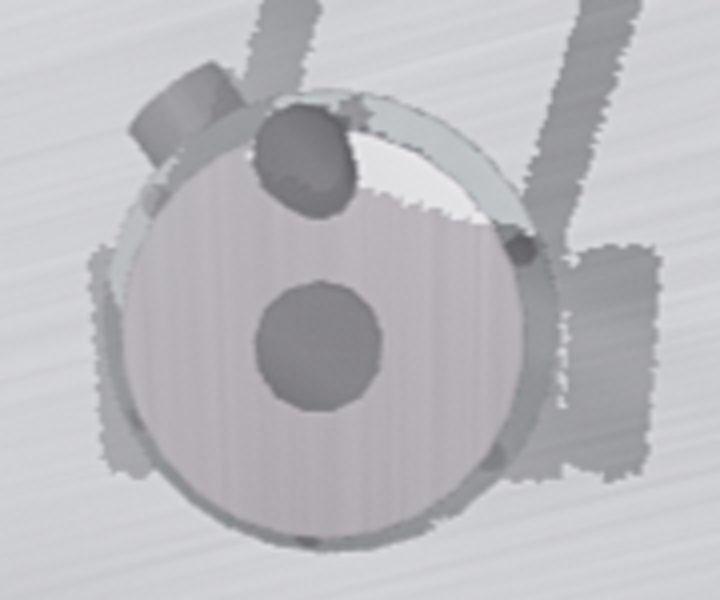

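View pics/s6c.png

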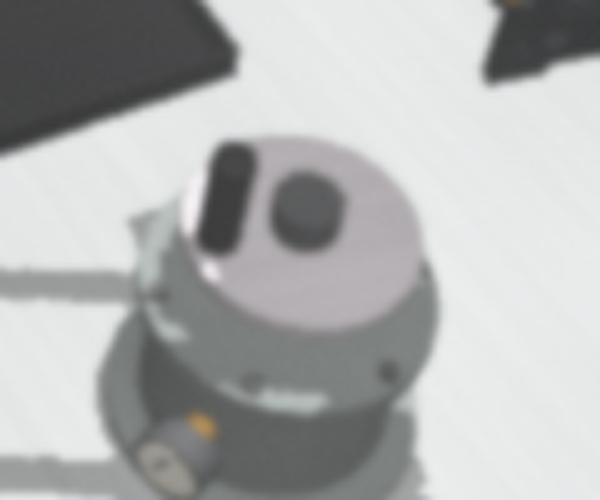

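The wrist crop shows the hub top at full-image pixel (299.8,146.5) and the knob on the robot side at (294,97). The cap is upright and the knob line is aligned with the jaws.

```bash
python3 - <<'E'
from h import *
import pickle;o=pickle.load(open('o6.pkl','rb'))
hb=(299.75,146.5)
print(onplane('wrist',hb,.1365,o),tri(ray('side',(431.8,270.6)),ray('wrist',hb,o)))
k=onplane('wrist',(294.3,97.5),.173,o);print(k)
d=k-onplane('wrist',hb,.1365,o);print(np.hypot(d[0],d[1]),np.degrees(np.arctan2(d[1],d[0])))
im=cv2.imread('pics/w6.png');g=im.max(2);m=(g<70).astype(np.uint8);m[215:]=0;m[:,:400]=0
k,l,s,c=cv2.connectedComponentsWithStats(m);i=1+np.argmax(s[1:,4]);print(s[i])
E
```

```text
[ 0.54630818 -0.23533275  0.1365    ] (array([ 0.54621915, -0.23531064,  0.13363951]), [np.float64(0.0003342103784299865), np.float64(0.0003342103784299376)])
[ 0.50990174 -0.22773244  0.173     ]
0.03719131517919476 168.20813741703535
[  420    11   135   165 18276]
```

View pics/w6.png

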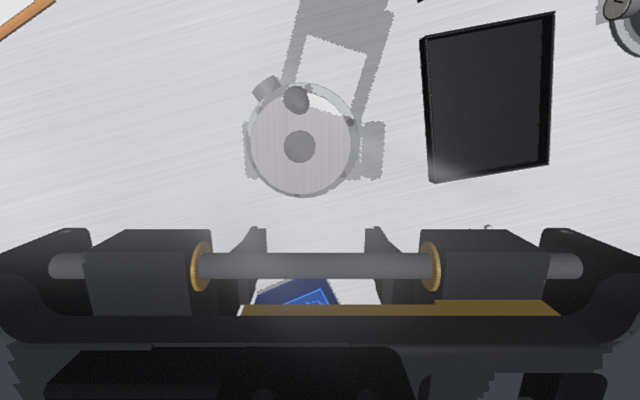

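Emit:
drive_tool([
  [[-0.72, -0.02, 0, 0, 0, 0], [-0.72, -0.02, 0, 0, 0, 0], [-0.72, 0, 0, 0, 0, 0], [0, 0, -0.9, 0, 0, 0], [0, 0, -0.9, 0, 0, 0], [0, 0, -0.9, 0, 0, 0], [0, 0, 0, 0, 0, 0], [0, 0, 0, 0, 0, 0]],
])

```text
time: 15.3
position: [0.5474, -0.2357, 0.3385]
tool_rot: [0.122, 0.993, -0.0, 0.001]
ft_force: [0.6, -0.1, 0.7]
grip_width: 0.0604
```

```bash
python3 - <<'E'
from h import *
import pickle
o=robot.get_obs();print(o['position'],o['time'],o['grip_width'],o['ft_force'])
o=pickle.load(open('o6.pkl','rb'))
P=np.array([onplane('wrist',u,.02,o)[:2] for u in((420.5,37.5),(554,12),(549,165),(430.5,182))]);print(P.round(4),P.mean(0))
d=P[3]-P[0]+P[2]-P[1];print(np.degrees(np.arctan2(d[1],d[0])),np.linalg.norm(P[3]-P[0]),np.linalg.norm(P[1]-P[0]))
E
```

```text
[ 0.54743188 -0.23573219  0.33854031] 15.3 0.060408250715502765 [ 0.63743644 -0.10510571  0.68933354]
[[ 0.4658 -0.0744]
 [ 0.4768  0.0778]
 [ 0.6547  0.0665]
 [ 0.6398 -0.0869]] [ 0.55926391 -0.00425603]
-3.8580428801317574 0.17448597516120662 0.15257021612405536
```

Emit:
drive_tool([
  [[-0.04, 0.02, -0.73, 0, 0, 0], [0, 0, -0.73, 0, 0, 0], [0, 0, 0, 0, 0, 0], [0, 0, 0, 0, 0, 0]],
])

```text
time: 15.8
position: [0.5469, -0.2353, 0.3049]
tool_rot: [0.122, 0.993, -0.001, 0.002]
ft_force: [-2.2, 1.2, 11.3]
grip_width: 0.0607
```

```bash
python3 - <<'E'
from h import *
o,im=snap('side','s7');print(o['position'],o['time'],o['grip_width'],o['ft_force'])
cv2.imwrite('pics/s7c.png',cv2.resize(np.ascontiguousarray(im[190:330,340:520,::-1]),(540,420),interpolation=cv2.INTER_CUBIC))
E
```

```text
[ 0.54686019 -0.23526852  0.30486912] 15.8 0.060652624248548705 [-2.18557054  1.1916405  11.29535935]
```

View pics/s7c.png

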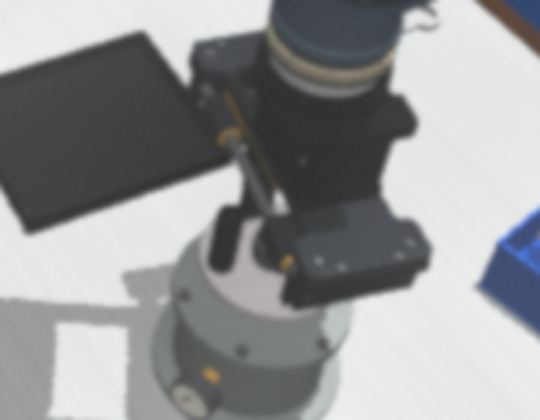

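The wrist force is 11 N upward at TCP z 0.305, so the fingertips are already on the wheel. I'll back off by 5 mm.

Emit:
drive_tool([
  [[0, 0, 0.2, 0, 0, 0], [0, 0, 0, 0, 0, 0], [0, 0, 0, 0, 0, 0]],
])

```text
time: 16.23
position: [0.5463, -0.235, 0.3063]
tool_rot: [0.122, 0.993, -0.0, 0.0]
ft_force: [-0.1, -0.0, 0.4]
grip_width: 0.0611
```

```bash
python3 - <<'E'
from h import *
o,im=snap('scene','c7');print(o['position'],o['time'],o['grip_width'],o['ft_force'])
cv2.imwrite('pics/c7c.png',cv2.resize(np.ascontiguousarray(im[150:290,130:310,::-1]),(720,560),interpolation=cv2.INTER_CUBIC))
E
```

```text
[ 0.54630905 -0.2350178   0.30634162] 16.225 0.06105598372372218 [-0.14454201 -0.02909896  0.36364402]
```

View pics/c7c.png

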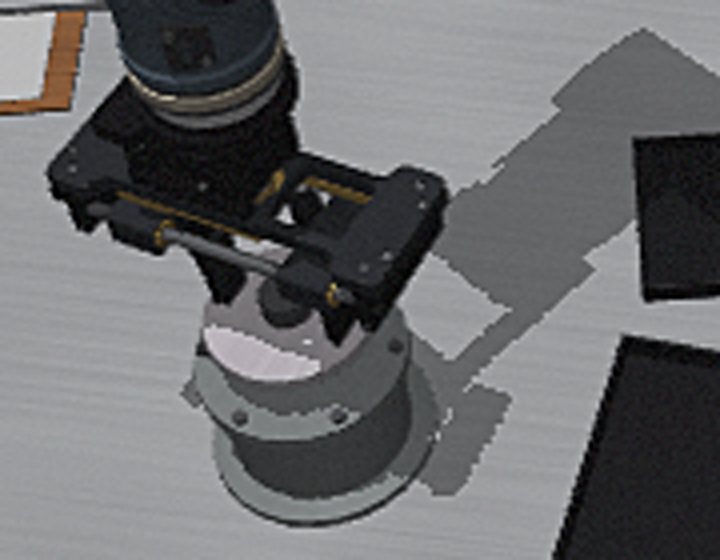

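The fingers straddle the hub without contact. Closing.

Emit:
drive_tool([
  [[0, 0, 0, 0, 0, 0], [0, 0, 0, 0, 0, 0], [0, 0, 0, 0, 0, 0], [0, 0, 0, 0, 0, 0], [0, 0, 0, 0, 0, 0], [0, 0, 0, 0, 0, 0], [0, 0, 0, 0, 0, 0], [0, 0, 0, 0, 0, 0]],
], grip=1, force=40)

```text
time: 17.27
position: [0.5462, -0.235, 0.3061]
tool_rot: [0.122, 0.993, -0.0, -0.0]
ft_force: [0.1, -0.4, 0.3]
grip_width: 0.0267
```

Grip width is 26.7 mm, which is the hub. Lifting slowly.

Emit:
drive_tool([
  [[0, 0, 0.2, 0, 0, 0], [0, 0, 0.3, 0, 0, 0], [0, 0, 0.3, 0, 0, 0], [0, 0, 0.4, 0, 0, 0], [0, 0, 0.4, 0, 0, 0]],
])

```text
time: 17.9
position: [0.5463, -0.2349, 0.3471]
tool_rot: [0.122, 0.993, -0.0, 0.0]
ft_force: [0.4, 0.9, -2.9]
grip_width: 0.0268
```

```bash
python3 - <<'E'
from h import *
o,im=snap('scene','c8');print(o['position'],o['time'],o['grip_width'],o['ft_force'])
cv2.imwrite('pics/c8c.png',cv2.resize(np.ascontiguousarray(im[130:290,130:310,::-1]),(675,600),interpolation=cv2.INTER_CUBIC))
E
```

```text
[ 0.54628285 -0.23492587  0.34708428] 17.9 0.02678035444790636 [ 0.42167324  0.89039465 -2.91242984]
```

View pics/c8c.png

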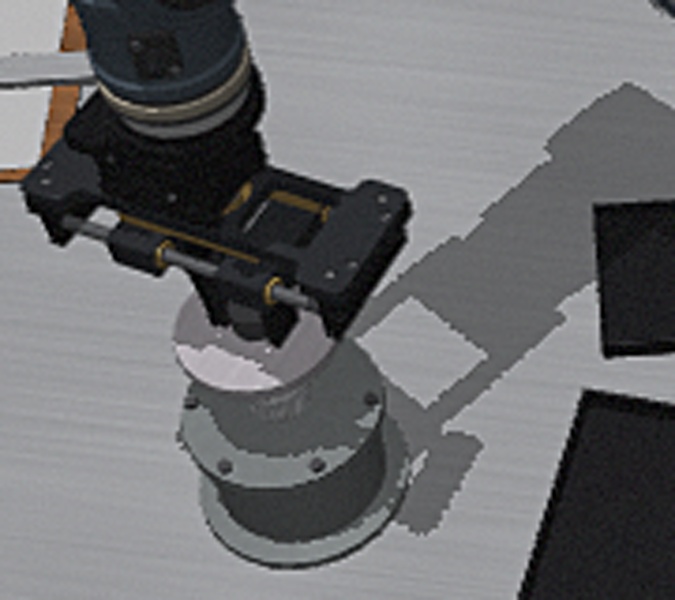

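The cap is hanging upright, clear of the stub, with -2.9 N on the wrist. I'll raise it further and carry it to the tray.

Emit:
drive_tool([
  [[0, 0, 0.6, 0, 0, 0], [0, 0, 0.8, 0, 0, 0], [0, 0, 0.7, 0, 0, 0], [0, 0.4, 0.3, 0, 0, 0], [0.1, 0.8, 0, 0, 0, 0], [0.1, 0.9, 0, 0, 0, 0], [0.1, 0.9, 0, 0, 0, 0], [0.1, 0.9, 0, 0, 0, 0]],
])

```text
time: 18.95
position: [0.5563, -0.1352, 0.4056]
tool_rot: [0.122, 0.993, 0.0, -0.001]
ft_force: [0.1, 0.7, -3.1]
grip_width: 0.0268
```

Emit:
drive_tool([
  [[0.1, 0.9, 0, 0, 0, 0], [0.02, 0.9, 0, 0, 0, 0], [0, 0.9, 0, 0, 0, 0], [0, 0.9, 0, 0, 0, 0], [0, 0.8, 0, 0, 0, 0], [0, 0.6, 0, 0, 0, 0], [0, 0.34, 0, 0, 0, 0], [0, 0, 0, 0, 0, 0]],
])

```text
time: 19.95
position: [0.5593, -0.0035, 0.4062]
tool_rot: [0.122, 0.993, -0.0, -0.0]
ft_force: [0.2, -0.2, -2.6]
grip_width: 0.0268
```

```bash
python3 - <<'E'
from h import *
o,im=snap('scene','c9');print(o['position'],o['time'],o['grip_width'],o['ft_force'])
o,im=snap('side','s9');print(o['position'])
E
```

```text
[ 0.55927996 -0.00352784  0.40617405] 19.95 0.026797436984988737 [ 0.19701145 -0.18187441 -2.56106918]
[ 0.55936222 -0.00404975  0.40620088]
```

View pics/c9.png

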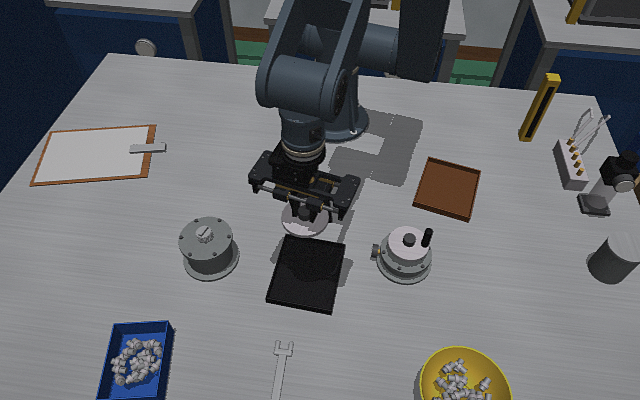

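View pics/s9.png

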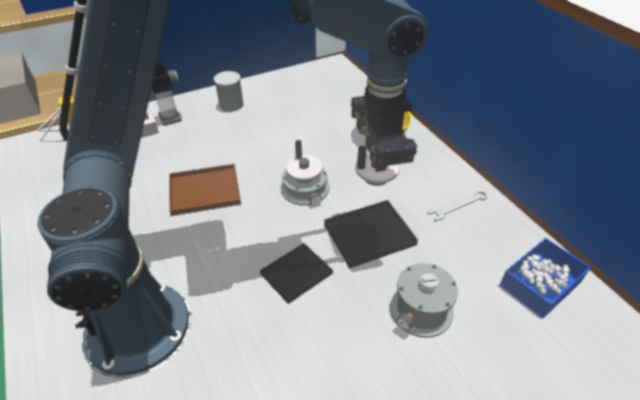

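```bash
python3 - <<'E'
from h import *
for n in('scene','side'):
    im=cv2.imread(f'pics/{n[0] if n=="side" else "c"}9.png')
    for p in((.4658,-.0744),(.4768,.0778),(.6547,.0665),(.6398,-.0869),(.5593,-.004)):
        u=proj(n,(*p,.02 if p[0]!=.5593 else .004));cv2.circle(im,tuple(np.int32(u*1).tolist()),1,(0,0,255),-1)
    cx=(306,270) if n=='scene' else (370,235)
    cv2.imwrite(f'pics/chk_{n}.png',cv2.resize(im[cx[1]-50:cx[1]+50,cx[0]-60:cx[0]+60],(400,333)))
cv2.imwrite('pics/chk.png',np.hstack([cv2.imread('pics/chk_scene.png'),cv2.imread('pics/chk_side.png')]))
E
```

```text
(no output)
```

View pics/chk.png

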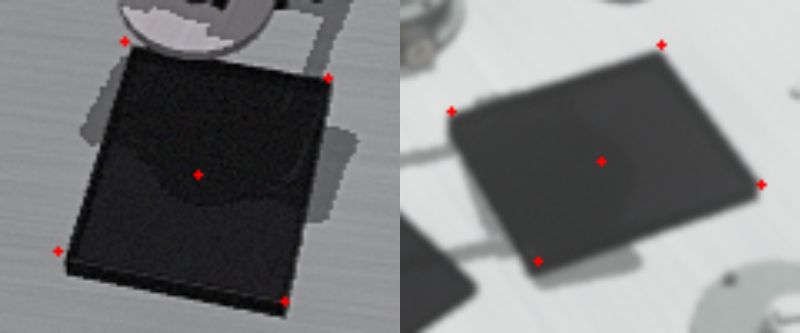

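Emit:
drive_tool([
  [[0, 0, -0.6, 0, 0, 0], [0, 0, -0.9, 0, 0, 0], [0, 0, -0.9, 0, 0, 0], [0, 0, -0.9, 0, 0, 0], [0, 0, -0.9, 0, 0, 0], [0, 0, -0.7, 0, 0, 0], [0, 0, -0.5, 0, 0, 0], [0, 0, -0.4, 0, 0, 0]],
])

```text
time: 21.05
position: [0.5593, -0.0043, 0.2602]
tool_rot: [0.122, 0.992, 0.0, -0.0]
ft_force: [0.1, -1.0, -3.4]
grip_width: 0.0266
```

The check marks sit within about 3 mm of the tray rim in both views, so the centre is good. Descending gently with a small correction.

Emit:
drive_tool([
  [[0.12, 0.08, -0.4, 0, 0, 0], [0, 0, -0.3, 0, 0, 0], [0, 0, -0.2, 0, 0, 0], [0, 0, -0.1, 0, 0, 0], [0, 0, 0, 0, 0, 0]],
])

```text
time: 21.68
position: [0.5623, -0.002, 0.2362]
tool_rot: [0.122, 0.993, -0.0, 0.0]
ft_force: [-0.2, -0.0, -2.1]
grip_width: 0.0274
```

Emit:
drive_tool([
  [[0, 0, -0.06, 0, 0, 0], [0, 0, -0.06, 0, 0, 0], [0, 0, 0, 0, 0, 0]],
])

```text
time: 22.05
position: [0.5622, -0.002, 0.2332]
tool_rot: [0.122, 0.993, -0.0, -0.0]
ft_force: [-0.9, -0.5, -3.6]
grip_width: 0.0269
```

Emit:
drive_tool([
  [[0, 0, -0.06, 0, 0, 0], [0, 0, -0.06, 0, 0, 0], [0, 0, 0, 0, 0, 0]],
])

```text
time: 22.42
position: [0.5622, -0.0019, 0.23]
tool_rot: [0.122, 0.993, 0.0, -0.0]
ft_force: [0.7, 0.2, -3.7]
grip_width: 0.027
```

Emit:
drive_tool([
  [[0, 0, -0.06, 0, 0, 0], [0, 0, 0, 0, 0, 0]],
])

```text
time: 22.68
position: [0.5622, -0.002, 0.2286]
tool_rot: [0.122, 0.993, 0.0, -0.0]
ft_force: [0.1, 0.8, -2.6]
grip_width: 0.027
```

Emit:
drive_tool([
  [[0, 0, -0.06, 0, 0, 0], [0, 0, 0, 0, 0, 0]],
])

```text
time: 22.92
position: [0.5622, -0.002, 0.2271]
tool_rot: [0.122, 0.993, 0.0, -0.0]
ft_force: [0.0, -0.5, -3.4]
grip_width: 0.0265
```

Emit:
drive_tool([
  [[0, 0, -0.06, 0, 0, 0], [0, 0, 0, 0, 0, 0]],
])

```text
time: 23.18
position: [0.5622, -0.002, 0.2256]
tool_rot: [0.122, 0.993, 0.0, -0.0]
ft_force: [-0.7, -0.1, -3.3]
grip_width: 0.0266
```

Emit:
drive_tool([
  [[0, 0, -0.06, 0, 0, 0], [0, 0, 0, 0, 0, 0]],
])

```text
time: 23.42
position: [0.5622, -0.002, 0.2241]
tool_rot: [0.122, 0.993, 0.0, -0.0]
ft_force: [-0.0, 0.4, -3.7]
grip_width: 0.0269
```

Emit:
drive_tool([
  [[0, 0, -0.05, 0, 0, 0], [0, 0, 0, 0, 0, 0]],
])

```text
time: 23.68
position: [0.5622, -0.002, 0.2228]
tool_rot: [0.122, 0.993, -0.0, -0.0]
ft_force: [1.0, -0.9, -2.6]
grip_width: 0.0271
```

Emit:
drive_tool([
  [[0, 0, -0.05, 0, 0, 0], [0, 0, 0, 0, 0, 0]],
])

```text
time: 23.92
position: [0.5624, -0.002, 0.2217]
tool_rot: [0.122, 0.993, -0.0, 0.0]
ft_force: [-0.4, 0.0, -2.6]
grip_width: 0.0267
```

Emit:
drive_tool([
  [[0, 0, -0.05, 0, 0, 0], [0, 0, 0, 0, 0, 0]],
])

```text
time: 24.18
position: [0.5624, -0.002, 0.2216]
tool_rot: [0.122, 0.993, -0.0, 0.0]
ft_force: [-1.8, 0.8, 5.1]
grip_width: 0.0274
```

```bash
python3 - <<'E'
from h import *
o,im=snap('scene','c10');print(o['position'],o['time'],o['grip_width'],o['ft_force'])
o,i2=snap('side','s10')
a=cv2.resize(np.ascontiguousarray(im[170:320,240:380,::-1]),(400,428));b=cv2.resize(np.ascontiguousarray(i2[160:310,300:440,::-1]),(400,428))
cv2.imwrite('pics/c10c.png',np.hstack([a,b]))
E
```

```text
[ 0.56238706 -0.00203758  0.22160832] 24.175 0.027427709828140478 [-1.82857005  0.83868605  5.07326864]
```

View pics/c10c.png

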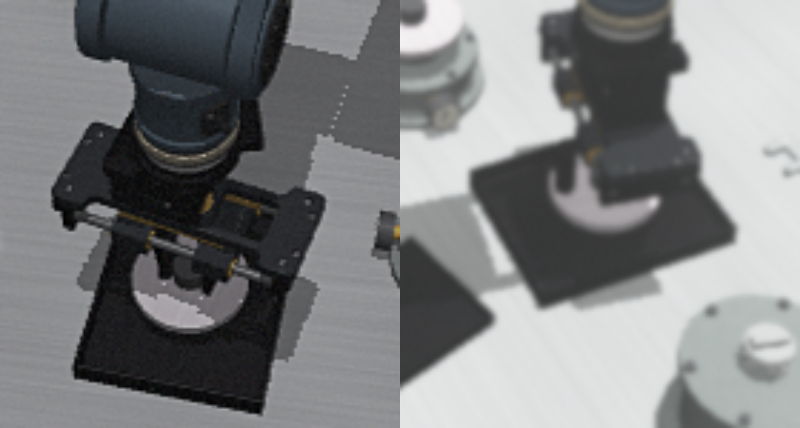

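Fz has gone from -2.6 to +5 N at TCP z 0.2216, so the cap's foot is on the tray floor. Both views show it upright near the tray centre. I'll release, then retreat straight up.

Emit:
drive_tool([
  [[0, 0, 0.02, 0, 0, 0], [0, 0, 0, 0, 0, 0], [0, 0, 0, 0, 0, 0], [0, 0, 0, 0, 0, 0], [0, 0, 0, 0, 0, 0], [0, 0, 0, 0, 0, 0], [0, 0, 0, 0, 0, 0]],
], grip=0.3)

```text
time: 25.15
position: [0.5623, -0.002, 0.2209]
tool_rot: [0.122, 0.993, 0.0, -0.0]
ft_force: [1.0, -0.3, -0.0]
grip_width: 0.0608
```

Emit:
drive_tool([
  [[0, 0, 0.3, 0, 0, 0], [0, 0, 0.6, 0, 0, 0], [0, 0, 0.9, 0, 0, 0], [0, 0, 0.9, 0, 0, 0], [0, 0, 0.9, 0, 0, 0], [0, 0, 0.9, 0, 0, 0], [0, 0, 0.9, 0, 0, 0], [0, 0, 0.9, 0, 0, 0]],
])

```text
time: 26.15
position: [0.562, -0.0019, 0.3805]
tool_rot: [0.122, 0.993, -0.0, 0.001]
ft_force: [0.6, -0.7, 0.3]
grip_width: 0.0607
```

Emit:
drive_tool([
  [[0.8, 0, 0.2, 0, 0, 0], [0.8, 0, 0, 0, 0, 0], [0.8, 0, 0, 0, 0, 0], [0, 0, 0, 0, 0, 0], [0, 0, 0, 0, 0, 0]],
])

```text
time: 26.78
position: [0.6214, -0.0018, 0.3838]
tool_rot: [0.122, 0.993, 0.0, -0.001]
ft_force: [-0.5, 0.7, -0.8]
grip_width: 0.0614
```

```bash
python3 - <<'E'
from h import *
o,im=snap('wrist','w11');print(o['position'],o['time'],o['grip_width'],o['ft_force'])
o2,i2=snap('side','s11')
a=cv2.resize(np.ascontiguousarray(im[:,:,::-1]),(480,300));b=cv2.resize(np.ascontiguousarray(i2[180:280,310:430,::-1]),(360,300))
cv2.imwrite('pics/f11.png',np.hstack([a[:,60:],b]))
import pickle;pickle.dump(o,open('o11.pkl','wb'))
E
```

```text
[ 0.62136797 -0.00181357  0.38375256] 26.775 0.06135105736117301 [-0.54222781  0.71872991 -0.81344847]
```

View pics/f11.png

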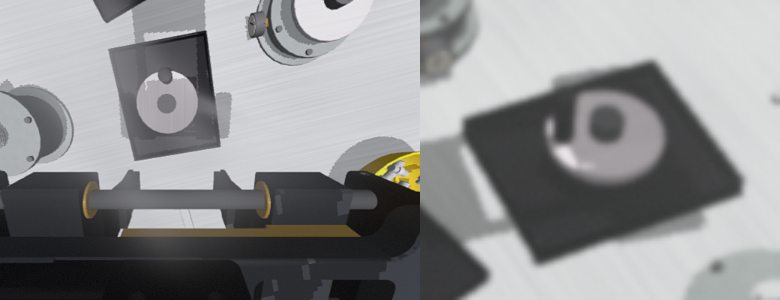

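```bash
python3 - <<'E'
from h import *
import pickle;o=pickle.load(open('o11.pkl','rb'))
f=lambda x,y:((x+60)/.75,y/.75)
h=f(166,103.5)
print('hub tri',tri(ray('wrist',h,o),ray('side',(310+606/3-140,180+122/3))))
P=np.array([onplane('wrist',f(*u),.02,o)[:2] for u in((108,48),(206,31),(220,147),(135,160))]);c=P.mean(0);print(P.round(3),c, onplane('wrist',h,.056,o))
robot.hand_in();print(robot.get_obs()['time'])
E
```

```text
hub tri (array([ 0.56175413, -0.00298923,  0.0471788 ]), [np.float64(0.0009903392360278696), np.float64(0.0009903392360280541)])
[[ 0.464 -0.069]
 [ 0.477  0.079]
 [ 0.655  0.065]
 [ 0.642 -0.081]] [ 0.5593848  -0.00148749] [ 0.56232727 -0.0030157   0.056     ]
the job is handed in; nothing more can be done
the job is handed in; nothing more can be done
```

The job is handed in. The taller chamber's cap is unscrewed, lifted off and standing upright in the larger black tray. `hand_in` gave no verdict.

- **Unscrewing:** I located the axis, hub and knob with the scene, side and wrist cameras. I then cranked the knob about 2.4 turns counter-clockwise (roughly 15 rad commanded), with about 5–8 N at the wrist. The thread value can't be read directly, but the knob ended at the angle I planned and the cap came off freely.
- **Moving the cap:** I gripped it by the hub, with about 3 N of cap weight on the wrist, and lifted it clear. I lowered it in steps of about 1.5 mm until contact, then released it and backed away.
- **Last checks:** The hub is about 3 mm from the tray's centre. The cap looks upright in both the wrist and side views, the gripper is well clear, and about 27 s of the 67 s had passed.
- **Checks that disagreed:**
  - On the way down to the hub, the fingertips touched the wheel about 3–5 mm higher than I had measured. That put about 11 N on the wrist, so I backed off before gripping.
  - Tray centre estimates from the different views differed by a few millimetres.
  - The last rough triangulation put the hub's top face at 47 mm, against about 56 mm expected from the given sizes. I put this down to pixel reading, since the contact force and images show the cap on the floor.

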